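Hang the rinsed lifting key to dry and start the dryer

TASK

Take the blue-handled lifting key out of the white drain rack and hang it by the eye in its handle on the peg of the drying stand, and let go of it. Then start the air dryer: press its white button fully down and let it come up, then press the green button fully down and let it come up. Do not press the red button, and leave the red-handled key, the steel beaker and the amber jar where they are.

Things in the scene. Friction and masses are not known exactly. Their poses are not given: they have to be found in the camera images.
- key_blue: lifting key, upright in a rack slot, 130 mm tall, 0.16 kg. Origin: centre of foot underside; z up, y along width, x through thickness. Blue handle: flat plate 50 mm wide (y), 10 mm thick (x), from 80 to 130 mm above the origin, with a round 26 mm eye through it along x at 105 mm. Below: steel shank 14 x 8 mm, steel forked foot 40 mm wide, 10 mm thick, 22 mm tall. Same if turned half round
- key_blue_eye (a point): centre of the eye in the blue handle; axes as those of the blue key (the eye runs along x)
- key_red: the same lifting key with a red handle, standing in the other slot; leave it alone. Origin and axes as for the blue key
- rack: white drain rack, fixed, 110 (x) x 70 (y) x 45 mm (z), origin at the centre of its underside. Two slots 13 mm (x) by 45 mm (y), 35 mm deep, open at the top, at x = -30 and +30 mm; the keys stand on the slots' floors, 10 mm above the bench
- stand: drying stand, fixed: dark base plate 130 x 100 x 10 mm; upright 12 mm rod at the origin (underside), topped at 169 mm by a black 20 mm cap. From the rod one round 8 mm peg points along the stand's -x, axis 160 mm above the bench, level to x = -62 mm, then turned up slightly to its end at x = -72 mm, axis height 166 mm (top 170 mm). Nothing above the peg
- peg_mid (a point): point on the peg's axis halfway along its level part, 36 mm from the rod's axis, 160 mm above the bench; axes as those of the stand (the peg points along -x)
- peg_tip (a point): centre of the peg's rounded, slightly upturned end, 72 mm from the rod's axis, 166 mm above the bench
- dryer: air dryer, fixed: low beige case 150 (x) x 190 (y) x 55 mm (z), origin at the centre of its underside. On top, on a black panel, a row of three buttons at x = -38 mm: white at y = +55, green at y = 0, red at y = -55 mm; slotted grille on the other half of the top
- btn_white (a joint): spring button of the air dryer, white round cap 26 mm in diameter; value 0 = up, 0.006 m = fully down; about 4 N pushes it fully down; it springs back
- btn_green (a joint): spring button of the air dryer, green round cap 26 mm in diameter; value 0 = up, 0.006 m = fully down; about 4 N pushes it fully down; it springs back
- btn_red (a joint): spring button of the air dryer, red round cap 26 mm in diameter; value 0 = up, 0.006 m = fully down; about 4 N pushes it fully down; it springs back; not to be pressed
- btn_white_top (a point): centre of the top face of the white button's cap when up; the cap moves straight down
- btn_green_top (a point): centre of the top face of the green button's cap when up; the cap moves straight down
- btn_red_top (a point): centre of the top face of the red button's cap when up; the cap moves straight down
- beaker: open stainless steel beaker, 72 mm in diameter, 90 mm tall, origin at the centre of its underside; leave it alone
- jar: closed amber glass jar, 60 mm in diameter, 85 mm tall, origin at the centre of its underside; leave it alone
Not all that is in view belongs to the job. What is shaped like the stand but yellow is not meant.

How it is judged:
On the way, in this order (a step that is already met when the one before it is completed fails the run):
1. the blue key hangs by its eye on the peg, released (x of key_blue_eye in the frame of stand between -0.066 and -0.006 m and y of key_blue_eye in the frame of stand between -0.012 and 0.012 m and z of key_blue_eye in the frame of stand between 0.14 and 0.16 m and angle between key_blue's own z axis and vertical below 0.3 rad and contact force between key_blue and the fingers below 0.1 N and contact force between key_blue and stand above 0.3 N), for 0.2 s.
2. the white button is pressed down, the others up, the blue key still hanging (all of step 1 and value of joint btn_white above 0.004 m and value of joint each of btn_green, btn_red below 0.002 m), for 0.02 s.
3. the white button is up again, and the green one not yet pressed (value of joint each of btn_white, btn_green, btn_red below 0.002 m), for 0.02 s.
4. the green button is pressed down, the others up, the blue key still hanging (all of step 1 and value of joint btn_green above 0.004 m and value of joint each of btn_white, btn_red below 0.002 m), for 0.02 s.
At the end, for the whole second after the job is handed in: Blue key at rest, upright within 0.3 rad, hanging only on the peg by its eye: eye 6 to 66 mm from the rod's axis, within 12 mm sideways, 0 to 20 mm below the peg's axis. Dryer buttons up (under 2 mm). Red-handled key, beaker and jar upright within 0.2 rad, within 30 mm of their start (all of step 1 and all of step 3 and linear speed of key_blue below 0.03 m/s and angular speed of key_blue below 0.4 rad/s and distance of each of key_red, beaker, jar from where it was at the start of the episode below 0.03 m and angle between each of key_red, beaker, jar's own z axis and vertical below 0.2 rad); the robot touches nothing.
It fails at once if the red button of the dryer is pressed (value of joint btn_red above 0.003 m).
It fails at once if the white and green buttons are pressed together (value of joint each of btn_white, btn_green above 0.003 m).
It fails at once if the red-handled key is moved away by more than 30 mm or tipped over (distance of key_red from where it was at the start of the episode above 0.03 m or angle between key_red's own z axis and vertical above 0.5 rad).
It fails at once if the steel beaker is moved away by more than 30 mm or tipped over (distance of beaker from where it was at the start of the episode above 0.03 m or angle between beaker's own z axis and vertical above 0.5 rad).
It fails at once if the amber jar is moved away by more than 30 mm or tipped over (distance of jar from where it was at the start of the episode above 0.03 m or angle between jar's own z axis and vertical above 0.5 rad).
It also fails if it takes over 54 s, if anything falls off the work surface, if the arm or the gripper's body presses on something with over 40 N, if the wrist force passes 120 N, or if a joint passes its speed limit or range.

ROBOT

A 7-joint arm with a two-finger parallel gripper is mounted at the origin on the work surface. World frame = base frame: x ahead of the robot, y to its left, z up, the work surface at z = 0. Lengths are in m, angles in rad, forces in N, time in s.
With the tool pointing down it reaches from about 0.425 to 0.925 m from the base axis. Payload 6.8 kg.
Tool frame: the origin (TCP) lies at the very end of the fingers, on their centre line; the grasp point (between the pads) lies 19 mm behind it; z points along the fingers, y is the line along which they close (so a half turn about z gives the same grasp; the last joint's range is limited). The gripper opens to 85 mm and grips with 20 to 120 N. Pads are 22 mm wide; open, the fingers measure 114 mm over their backs; the gripper's body (76 mm by 85 mm) begins 54 mm behind the grasp point. The pads swing forward as they close: fully open they stand 13 mm farther back than shut.
Start: joints at [-1.366, 0.477, 0.022, 1.555, -0.011, 1.109, -0.083], TCP at [0.208, 0.642, 0.231] pointing down, gripper open.
Joint ranges: [-2.96, 2.96], [-0.34, 2.1], [-1.41, 1.46], [0.24, 2.44], [-1.37, 4.51], [0.17, 1.92], [-2.96, 2.96]. Speed limits (rad/s): [2.39, 2.39, 3.14, 3.14, 3.14, 3.14, 3.14].

INTERFACE

Orientations are given as a rotation vector (axis times angle).
In Python, from rig import readout, grab_frame, ticket gives the robot as it stands.
- The arm moves only by the tool move_arm, never from a script. Its argument "plan" is a list of rows, each a list of 7 numbers: the shift along the tool's x, y, z as a fraction of full scale, then the turn, a rotation vector about the tool's x, y, z as a fraction of full scale, then the opening, from 0 (shut) to 1 (fully open). A call has 1 to 8 rows; each row shifts and turns the commanded pose from where the row before left it, along the tool's axes as they then stand; what a row does not reach is not made up. Full scale, the value 1, is 0.03 m for a shift and 4 degrees for a turn. A row lasts 1/8 s, in which the tool goes at most 62.5 mm and 10.7 degrees, less where a joint would pass 70% of its speed; a pose out of reach is approached as far as the arm can. A call with a number of a shift or a turn outside -1 to 1 is refused whole. A call with a gripper value outside its range is refused whole. The fingers move at their own pace and stop on an object; "grip_force" is the grip in N (left out, the last holds). Time passes only in rows, so rows that do not move let the fingers close. It gives the time, the measured TCP pose, the force, the opening and the grip force at its end, in the units of the state.
- readout.get_obs(): the state, without advancing time (a new reading comes with each control period).
- grab_frame(name): name is "scene" or "top"; returns a dict with "pixels" (420x560x3 uint8, red, green, blue), "K" (3x3 intrinsics, pixels), "k1" (the pictures are not rectified: a ray, as slopes to the right and down, at radius r is drawn at 1 + k1 r^2 times it, then the intrinsics apply), "eye" and "orientation" of the camera in the world. Camera axes: x right, y down, z forward; pixel columns grow to the right and rows downward; lengths in m; the calibration is good to about 2 mm. A picture is of the moment at which its call begins. There is no depth.
- ticket.finish_job(): hands the job in; it is judged then, once.
The state is a dict: "time": time; "q": joint angles; "joint_velocities": joint speeds; "tau": joint torques, N m; "eef_pos": TCP position; "ee_rot": TCP orientation; "contact_force": force on the tool from outside, world axes, zero at the start; "torque": the same for the moment, N m; "grip_width": finger opening in m; "grip_force": force on a finger pad.
Only numpy, scipy, OpenCV 4.12 (cv2) and the standard library are available. Lean on these libraries where they do the work, as an engineer would, in place of code of your own. Each camera call takes 0.05 s, during which the arm holds its last target. There are 200 camera calls.

## Working session

There is one attempt and no reset: what is moved stays moved. The work goes in short steps, Python scripts to look and compute and a tool call to move; the robot and the scene stay as the last step left them, time stands still between calls to the robot, and variables do not carry over. Pictures are saved under pics/ and viewed, at most 13 in all, crops included, and the job is handed in when it is done.

Besides the shell and the picture viewer there is one more tool, called as a command line: name --pt "numbers of a row" for each row, then --argument value for the rest. move_arm: Moves the arm, as the interface text tells. Its arguments: {"type":"object","properties":{"plan":{"type":"array"},"grip_force":{"type":"number"}},"required":["plan"]}

```bash
ls; mkdir -p pics
python3 - <<'E'
from rig import readout, grab_frame
import cv2,numpy as np
for n in("scene","top"):
    f=grab_frame(n); cv2.imwrite(f"pics/{n}0.png",f["pixels"][:,:,::-1]); print(n,f["K"],f["k1"],f["eye"],f["orientation"])
o=readout.get_obs(); print(o)
E
```

```text
pics
scene [[472.44071055   0.         276.1248647 ]
 [  0.         472.44071055 203.33286957]
 [  0.           0.           1.        ]] -0.0642791724016403 [ 1.32887595 -0.18903602  0.84290886] [-1.95984699 -1.43495207  0.63123948]
top [[474.91993378   0.         272.67493449]
 [  0.         474.91993378 200.66317999]
 [  0.           0.           1.        ]] -0.16337767314570462 [0.5419074  0.03760365 1.20724628] [-2.19521295  2.23810249 -0.07917121]
{'time': 0.1, 'q': array([-1.36611696,  0.4776983 ,  0.02234295,  1.55635213, -0.01152872,
        1.10931707, -0.08308475]), 'joint_velocities': array([-0.00175304, -0.00133708, -0.00097898, -0.00245264,  0.0004357 ,
        0.00091896, -0.00059706]), 'tau': array([ 3.67274435e-03, -5.97761142e+01,  1.61301412e+00, -2.81956297e+01,
        1.27311173e-02,  4.93388419e-03,  9.35953267e-06]), 'eef_pos': array([0.20753739, 0.64173537, 0.23043596]), 'ee_rot': array([-4.89252310e-01, -3.10309564e+00,  2.57444990e-03]), 'contact_force': array([ 0.38535849,  0.12620116, -0.03550342]), 'torque': array([-0.07024374,  0.02214516, -0.03423069]), 'grip_force': 0.0, 'grip_width': 0.08539589077616952}
```

View pics/scene0.png

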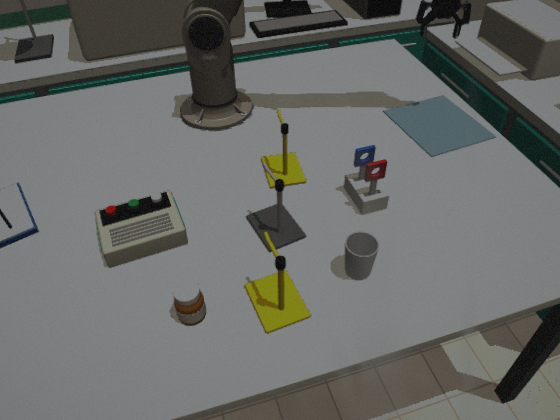

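View pics/top0.png

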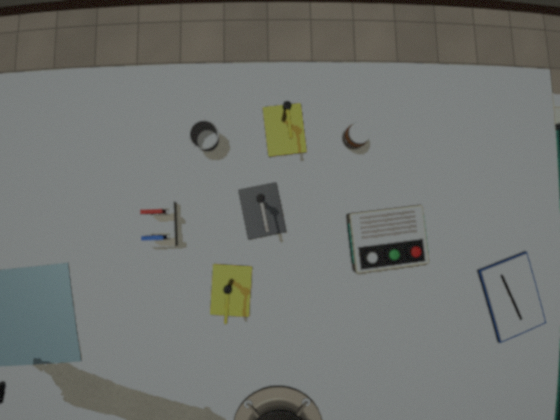

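```bash
cat > h.py <<'E'
import cv2,numpy as np
from rig import readout, grab_frame
from scipy.spatial.transform import Rotation as R
def ray(f,u,v):
    K=f["K"];p=np.array([(u-K[0,2])/K[0,0],(v-K[1,2])/K[1,1]]);s=p.copy()
    for _ in range(20): s=p/(1+f["k1"]*(s@s))
    return np.array(f["eye"]),R.from_rotvec(f["orientation"]).apply([s[0],s[1],1])
def plane(f,uv,z):
    e,d=ray(f,*uv); return e+d*(z-e[2])/d[2]
def tri(f,a,g,b):
    e,d=ray(f,*a);h,k=ray(g,*b)
    t=np.linalg.lstsq(np.c_[d,-k],h-e,rcond=None)[0]; p=e+d*t[0];q=h+k*t[1]
    return (p+q)/2,np.linalg.norm(p-q)
def mask(f,lo,hi,box):
    hsv=cv2.cvtColor(f["pixels"],cv2.COLOR_RGB2HSV);m=cv2.inRange(hsv,np.array(lo),np.array(hi))
    z=np.zeros_like(m);x0,y0,x1,y1=box;z[y0:y1,x0:x1]=m[y0:y1,x0:x1];return z
def cen(m):
    y,x=np.nonzero(m);return np.array([x.mean(),y.mean()])
E
python3 - <<'E'
from h import *
s=grab_frame("scene");t=grab_frame("top")
bs=mask(s,(100,120,40),(130,255,255),(340,135,390,175));bt=mask(t,(100,120,40),(130,255,255),(130,225,175,250))
c,h=cv2.findContours(bs,cv2.RETR_CCOMP,cv2.CHAIN_APPROX_NONE)
for i,k in enumerate(c):
    if len(k)>4: print("sc",h[0][i][3],cv2.minAreaRect(k),plane(s,cv2.minAreaRect(k)[0],.115))
c,_=cv2.findContours(bt,cv2.RETR_EXTERNAL,cv2.CHAIN_APPROX_NONE);r=cv2.minAreaRect(max(c,key=len));print(r,plane(t,r[0],.14),[plane(t,p,.14)[:2].round(4) for p in cv2.boxPoints(r)])
for n,lo,hi in(("green",(45,80,30),(85,255,255)),("red",(0,150,60),(8,255,255))):
    a=cen(mask(s,lo,hi,(95,190,180,225)));b=cen(mask(t,lo,hi,(355,235,430,275)));print(n,a,b,tri(s,a,t,b))
def crop(f,x0,y0,w,hh): return cv2.resize(f["pixels"][y0:y0+hh,x0:x0+w,::-1],(400,300),interpolation=cv2.INTER_CUBIC)
cv2.imwrite("pics/crop1.png",np.vstack([np.hstack([crop(s,340,140,80,60),crop(s,240,170,80,60)]),np.hstack([crop(t,130,190,80,60),crop(t,230,180,80,60)])]))
E
```

```text
sc -1 ((366.5, 158.5), (11.0, 5.0), -0.0) [0.51807854 0.28128426 0.115     ]
sc -1 ((365.0, 150.5), (11.0, 18.0), 90.0) [0.48749609 0.29148339 0.115     ]
sc 4 ((370.0000305175781, 151.50003051757812), (2.1213202476501465, 2.1213202476501465), 45.0) [0.49515226 0.3016525  0.115     ]
sc 4 ((368.9999694824219, 149.5), (2.1213202476501465, 3.535533905029297), 45.0) [0.48687928 0.30281588 0.115     ]
((152.51206970214844, 237.20518493652344), (2.7012131214141846, 21.081207275390625), 86.633544921875) [0.50670137 0.2755937  0.14      ] [array([0.5087, 0.2998]), array([0.5108, 0.2517]), array([0.5047, 0.2515]), array([0.5026, 0.2996])]
green [137.53061224 204.01020408] [393.87301587 254.36507937] (array([ 0.45123544, -0.28574125,  0.06946701]), np.float64(0.012306183176104483))
red [109.98360656 209.36065574] [415.75268817 251.30107527] (array([ 0.45631972, -0.3450496 ,  0.07370201]), np.float64(0.0023232850100820194))
```

View pics/crop1.png

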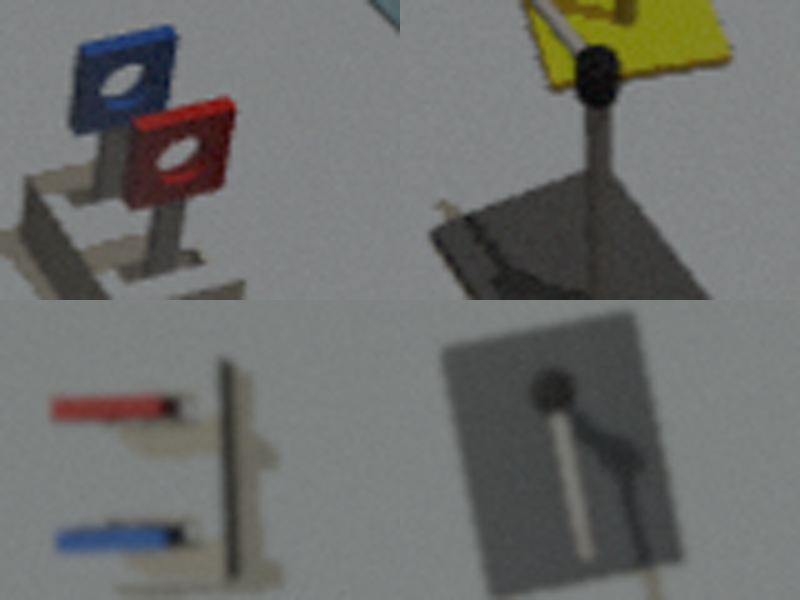

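Run:
```python
from h import *
np.set_printoptions(precision=4,suppress=True)
s=grab_frame("scene");t=grab_frame("top")
print("eye scene",plane(s,(364.4,156.4),.115))
cap_t=plane(t,(260.4,198),.169);tip=plane(t,(267.2,231.6),.166);print("cap",cap_t,plane(s,(279.6,181),.169),"tip",tip)
d=tip-cap_t;print("peg len",np.hypot(*d[:2]),"dir",np.degrees(np.arctan2(d[1],d[0])))
# base plate edges
for uv in((230+44/5*5/5,0),):pass
B=[(230+(x-400)/5,180+(y-300)/5) for x,y in((445,350),(632,314),(682,560),(492,597))]
B=np.array([plane(t,b,.01)[:2] for b in B]);print("base",B,B.mean(0));e=B[3]-B[0]+B[2]-B[1];print(np.degrees(np.arctan2(e[1],e[0])))
for n,a,b in(("white",(156,198.5),(372,257.5)),("green",(134,204),(393.9,254.6)),("red",(110.3,209.5),(415.7,251.4))):
    print(n,plane(s,a,.063),plane(t,b,.063))
o=readout.get_obs();M=R.from_rotvec(o["ee_rot"]).as_matrix();print(M,o["eef_pos"])
```

```text
eye scene [0.5088 0.2799 0.115 ]
cap [0.5892 0.031  0.169 ] [0.5906 0.0347 0.169 ] tip [0.5154 0.0175 0.166 ]
peg len 0.07501800129675404 dir -169.63676803536617
base [[ 0.6176  0.0836]
 [ 0.6341 -0.0112]
 [ 0.5094 -0.0339]
 [ 0.4927  0.0622]] [0.5634 0.0251]
-169.9737686725887
white [ 0.4414 -0.2352  0.063 ] [ 0.4437 -0.2389  0.063 ]
green [ 0.4441 -0.2887  0.063 ] [ 0.449 -0.294  0.063]
red [ 0.4455 -0.3453  0.063 ] [ 0.4551 -0.3498  0.063 ]
[[-0.9515  0.3077 -0.0001]
 [ 0.3077  0.9515 -0.0005]
 [-0.     -0.0005 -1.    ]] [0.2076 0.6421 0.231 ]
```

The blue key is the blue handle at scene (365,156) / top (152,237). The red one, at scene (375,170), is the other key. Three stands are in view: yellow at top (231,290), yellow at (285,130) and dark at (262,211). The crop confirms that the dark-base one fits, and its light peg points towards the robot.

move_arm --pt "0 0 0 0 0 -0.95 1" --pt "0 0 0 0 0 -0.95 1" --pt "0 0 0 0 0 -0.95 1" --pt "0 0 0 0 0 -0.95 1" --pt "0 0 0 0 0 -0.95 1" --pt "-1 -1 0 0 0 0 1" --pt "-1 -1 0 0 0 0 1" --pt "-1 -1 0 0 0 0 1" --grip_force 40

```text
time: 1.3
eef_pos: [0.3003, 0.553, 0.2312]
ee_rot: [-0.03, 3.141, -0.0]
contact_force: [0.6, 0.1, -0.3]
grip_width: 0.0856
grip_force: 0.0
```

move_arm --pt "-1 -1 0 0 0 0 1" --pt "-1 -1 0 0 0 0 1" --pt "-1 -1 0 0 0 0 1" --pt "-1 -1 0 0 0 0 1" --pt "-1 -1 0 0 0 0 1" --pt "0 -1 0 0 0 0 1" --pt "0 -1 0 0 0 0 1" --pt "0 0 0 0 0 0 1"

```text
time: 2.3
eef_pos: [0.4541, 0.3441, 0.2314]
ee_rot: [-0.023, 3.141, -0.002]
contact_force: [-0.3, 0.5, -0.5]
grip_width: 0.0853
grip_force: 0.0
```

move_arm --pt "-0.87 -1 0 0 0 0 1" --pt "-0.87 -1 0 0 0 0 1" --pt "0 -0.26 0 0 0 0 1" --pt "0 0 0 0 0 0 1"

```text
time: 2.8
eef_pos: [0.5064, 0.2806, 0.2312]
ee_rot: [0.03, -3.141, -0.001]
contact_force: [-1.1, 0.1, -0.1]
grip_width: 0.0855
grip_force: 0.0
```

Run:
```python
from h import *
s=grab_frame("scene");t=grab_frame("top")
def crop(f,x0,y0,w,hh): return cv2.resize(f["pixels"][y0:y0+hh,x0:x0+w,::-1],(400,400),interpolation=cv2.INTER_CUBIC)
cv2.imwrite("pics/c2.png",np.hstack([crop(s,310,80,110,110),crop(t,100,180,110,110)]))
```

```text
(no output)
```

View pics/c2.png

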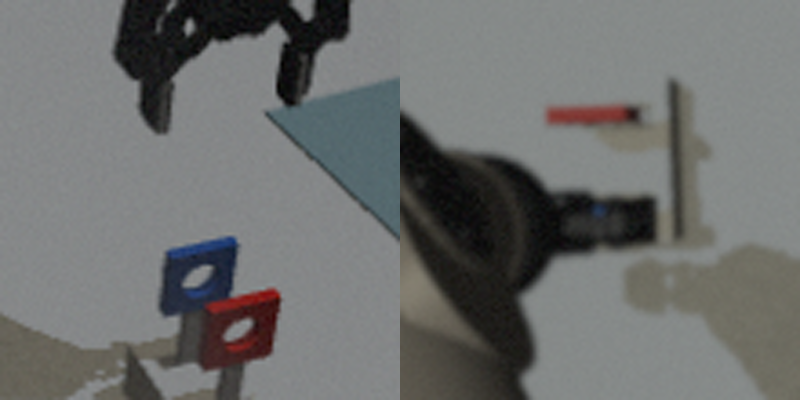

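The crop shows the open fingers straddling the blue handle, with blue visible between them at top crop (600,210). I'll descend and grip.

move_arm --pt "0 0 1 0 0 0 1" --pt "0 0 1 0 0 0 1" --pt "0 0 1 0 0 0 1" --pt "0 0 1 0 0 0 1" --pt "0 0 0.3 0 0 0 1" --pt "0 0 0 0 0 0 1" --pt "0 0 0 0 0 0 1"

```text
time: 3.78
eef_pos: [0.5075, 0.2809, 0.1036]
ee_rot: [-0.03, 3.14, 0.002]
contact_force: [1.3, -0.2, -0.1]
grip_width: 0.0854
grip_force: 0.0
```

move_arm --pt "0 0 0 0 0 0 0.5" --pt "0 0 0 0 0 0 0.3" --pt "0 0 0 0 0 0 0" --pt "0 0 0 0 0 0 0" --pt "0 0 0 0 0 0 0" --pt "0 0 0 0 0 0 0" --pt "0 0 0 0 0 0 0" --grip_force 40

```text
time: 4.65
eef_pos: [0.5073, 0.28, 0.1031]
ee_rot: [-0.029, 3.14, 0.001]
contact_force: [-0.6, -1.1, 4.9]
grip_width: 0.0492
grip_force: 40.9
```

move_arm --pt "0 0 -0.5 0 0 0 0" --pt "0 0 -0.5 0 0 0 0" --pt "0 0 -0.5 0 0 0 0" --pt "0 0 -0.5 0 0 0 0" --pt "0 0 -0.2 0 0 0 0" --pt "0 0 0 0 0 0 0" --pt "0 0 0 0 0 0 0"

```text
time: 5.52
eef_pos: [0.5064, 0.2798, 0.1677]
ee_rot: [0.03, -3.141, 0.001]
contact_force: [-0.2, -0.0, -2.8]
grip_width: 0.0496
grip_force: 42.1
```

Run:
```python
from h import *
s=grab_frame("scene")
o=readout.get_obs();print(o["eef_pos"],o["contact_force"])
bs=mask(s,(100,120,30),(130,255,255),(320,100,400,190));ys,xs=np.nonzero(bs);print(xs.min(),xs.max(),ys.min(),ys.max())
cv2.imwrite("pics/c3.png",cv2.resize(s["pixels"][80:190,310:420,::-1],(500,500),interpolation=cv2.INTER_CUBIC))
```

```text
[0.50636049 0.27976219 0.16762847] [ 0.10838877 -0.38133787 -2.01666858]
361 378 123 144
```

View pics/c3.png

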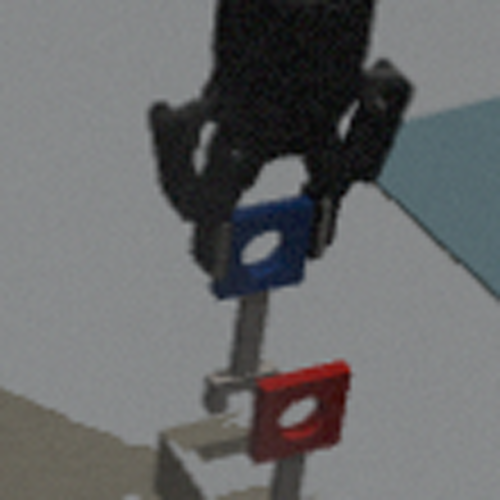

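move_arm --pt "0.5 -1 0 0 0 0 0" --pt "0.5 -1 0 0 0 0 0" --pt "0.06 -1 0 0 0 0 0" --pt "0 -1 0 0 0 0 0" --pt "0 -1 0 0 0 0 0" --pt "0 -1 0 0 0 0 0" --pt "0 -1 0 0 0 0 0" --pt "0 -1 0 0 0 0 0"

```text
time: 6.58
eef_pos: [0.4792, 0.0384, 0.1679]
ee_rot: [0.03, -3.141, 0.0]
contact_force: [0.5, -0.2, -2.0]
grip_width: 0.0495
grip_force: 42.2
```

move_arm --pt "0 -0.9 0 0 0 0 0" --pt "0 0 0 0 0 -0.75 0" --pt "0 0 0 0 0 -0.75 0" --pt "0 0 0 0 0 -0.75 0" --pt "0 0 0 0 0 0 0" --pt "0 0 0 0 0 0 0"

```text
time: 7.32
eef_pos: [0.4799, 0.0124, 0.1681]
ee_rot: [0.274, -3.129, 0.0]
contact_force: [0.2, -0.6, -2.2]
grip_width: 0.0494
grip_force: 42.3
```

Run:
```python
from h import *
s=grab_frame("scene");t=grab_frame("top")
o=readout.get_obs();print(o["eef_pos"],o["ee_rot"])
def crop(f,x0,y0,w,hh): return cv2.resize(f["pixels"][y0:y0+hh,x0:x0+w,::-1],(400,400),interpolation=cv2.INTER_CUBIC)
cv2.imwrite("pics/c4.png",np.hstack([crop(s,220,110,80,80),crop(t,230,170,80,80)]))
```

```text
[0.47990117 0.01245615 0.16817686] [ 2.74904727e-01 -3.12927019e+00  7.91928171e-05]
```

View pics/c4.png

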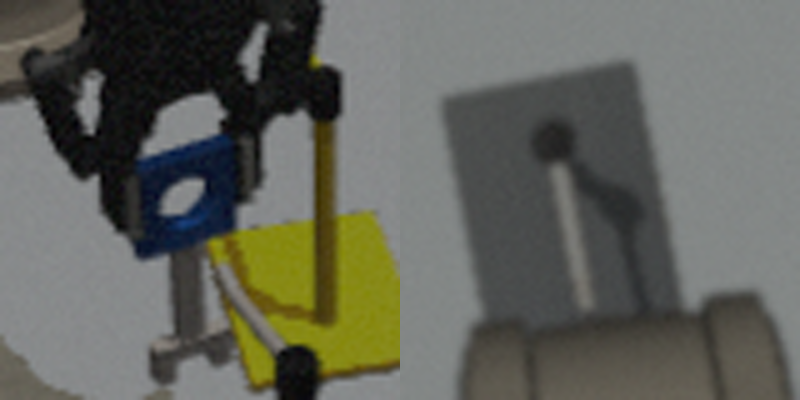

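Run:
```python
from h import *
s=grab_frame("scene")
e=plane(s,(256.6,150),.1795);tip=plane(s,(262.4,158.6),.167);cap=plane(s,(279.6,181),.169)
a=np.radians(10);X=np.array([np.cos(a),np.sin(a)]);Y=np.array([-X[1],X[0]])
print(e,tip,cap)
print("eye rel tip",(e-tip)[:2]@X,(e-tip)[:2]@Y,"rel cap",(e-cap)[:2]@X,(e-cap)[:2]@Y,"tip rel cap",(tip-cap)[:2]@X,(tip-cap)[:2]@Y)
print("eye-tcp",e-readout.get_obs()["eef_pos"])
```

```text
[0.48200307 0.0134707  0.1795    ] [0.50148706 0.02131822 0.167     ] [0.59055299 0.03470336 0.169     ]
eye rel tip -0.020550690171289063 -0.004344944112852877 rel cap -0.11058781396352123 -0.0020605984745019935 tip rel cap -0.09003712379223217 0.0022843456383508827
eye-tcp [0.00205477 0.00094875 0.01127969]
```

The picture shows the key in front of the peg: eye at crop (183,200), peg tip at crop (212,243). I'll lower to peg height and start threading.

move_arm --pt "0 0.05 0.4 0 0 0 0" --pt "0 0 0 0 0 0 0" --pt "-0.5 0 0 0 0 0 0" --pt "-0.5 0 0 0 0 0 0" --pt "-0.5 0 0 0 0 0 0" --pt "-0.2 0 0 0 0 0 0" --pt "0 0 0 0 0 0 0" --pt "0 0 0 0 0 0 0"

```text
time: 8.48
eef_pos: [0.5294, 0.0227, 0.1561]
ee_rot: [0.275, -3.129, 0.0]
contact_force: [0.1, -1.1, -2.0]
grip_width: 0.0493
grip_force: 42.3
```

Run:
```python
from h import *
s=grab_frame("scene")
o=readout.get_obs();print(o["eef_pos"],o["contact_force"])
cv2.imwrite("pics/c5.png",cv2.resize(s["pixels"][120:200,230:310,::-1],(500,500),interpolation=cv2.INTER_CUBIC))
```

```text
[0.52939454 0.02270773 0.15619063] [-0.38496804 -0.0427046  -2.1154311 ]
```

View pics/c5.png

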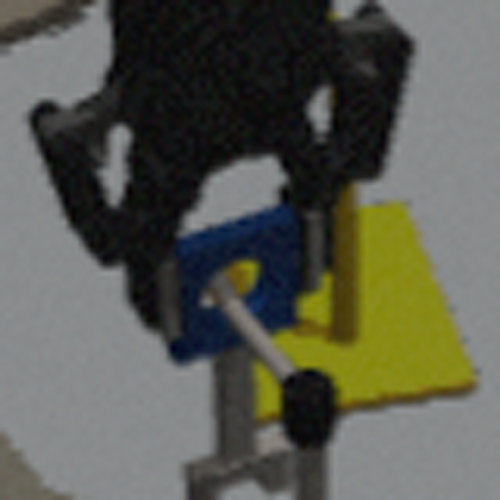

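The peg passes through the eye at crop (225,285) with no side force. I'll go on to mid-peg and then lower.

move_arm --pt "-0.4 0 0 0 0 0 0" --pt "-0.35 0 0 0 0 0 0" --pt "0 0 0 0 0 0 0" --pt "0 0 0.2 0 0 0 0" --pt "0 0 0.2 0 0 0 0" --pt "0 0 0 0 0 0 0"

```text
time: 9.28
eef_pos: [0.5513, 0.0267, 0.1435]
ee_rot: [0.276, -3.128, 0.0]
contact_force: [0.3, -0.7, -1.8]
grip_width: 0.0492
grip_force: 42.3
```

move_arm --pt "0 0 0.07 0 0 0 0" --pt "0 0 0 0 0 0 0" --pt "0 0 0 0 0 0 0"

```text
time: 9.65
eef_pos: [0.5522, 0.0268, 0.1423]
ee_rot: [-0.276, 3.129, 0.0]
contact_force: [0.4, 0.5, -1.0]
grip_width: 0.0495
grip_force: 42.3
```

move_arm --pt "0 0 0.05 0 0 0 0" --pt "0 0 0 0 0 0 0" --pt "0 0 0 0 0 0 0"

```text
time: 10.02
eef_pos: [0.5521, 0.0268, 0.1407]
ee_rot: [0.276, -3.129, -0.0]
contact_force: [-0.2, 0.3, -1.6]
grip_width: 0.0496
grip_force: 42.3
```

move_arm --pt "0 0 0.05 0 0 0 0" --pt "0 0 0 0 0 0 0" --pt "0 0 0 0 0 0 0"

```text
time: 10.4
eef_pos: [0.5521, 0.0268, 0.1392]
ee_rot: [0.276, -3.129, -0.0]
contact_force: [0.7, 0.0, -1.1]
grip_width: 0.0493
grip_force: 42.3
```

Close to contact, so I'll release slowly.

move_arm --pt "0 0 0.03 0 0 0 0" --pt "0 0 0 0 0 0 0.58" --pt "0 0 0 0 0 0 0.64" --pt "0 0 0 0 0 0 0.7" --pt "0 0 0 0 0 0 0.8" --pt "0 0 0 0 0 0 0.9" --pt "0 0 0 0 0 0 1" --pt "0 0 0 0 0 0 1" --grip_force 20

```text
time: 11.4
eef_pos: [0.5521, 0.0268, 0.1383]
ee_rot: [0.276, -3.129, 0.0]
contact_force: [-0.4, 0.2, -0.5]
grip_width: 0.0854
grip_force: 0.0
```

Run:
```python
from h import *
s=grab_frame("scene")
o=readout.get_obs();print(o["eef_pos"],o["contact_force"])
cv2.imwrite("pics/c6.png",cv2.resize(s["pixels"][120:220,230:330,::-1],(500,500),interpolation=cv2.INTER_CUBIC))
```

```text
[0.55211226 0.02682315 0.13829437] [0.34138668 0.04519321 0.68999158]
```

View pics/c6.png

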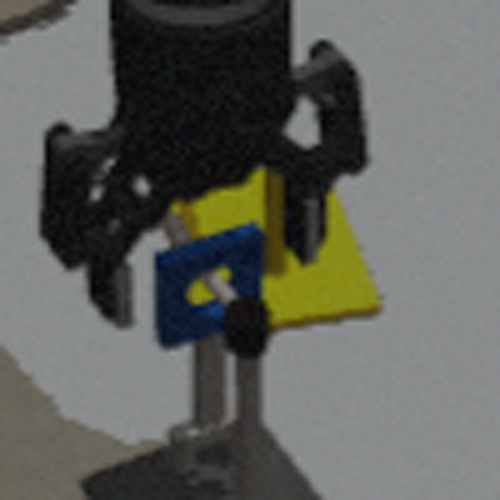

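The key hangs on the peg, clear of both fingers. I'll go straight up, then over to the white button.

move_arm --pt "0 0 -0.5 0 0 0 1" --pt "0 0 -1 0 0 0 1" --pt "0 0 -1 0 0 0 1" --pt "0 0 -1 0 0 0 1" --pt "0 0 -0.7 0 0 0 1" --pt "0 0 0 0 0 0 1" --pt "0 0 0 0 0 0 1"

```text
time: 12.32
eef_pos: [0.5517, 0.0268, 0.2639]
ee_rot: [0.276, -3.129, -0.0]
contact_force: [-0.5, -0.7, -0.8]
grip_width: 0.0854
grip_force: 0.0
```

Run:
```python
from h import *
np.set_printoptions(precision=4,suppress=True)
s=grab_frame("scene");t=grab_frame("top")
out={}
for n,f,box,b2 in(("s",s,(95,190,175,225),0),("t",t,(355,235,432,275),0)):
    for c,lo,hi in(("white",(0,0,150),(180,50,255)),("green",(45,80,30),(85,255,255)),("red",(0,150,50),(10,255,255))):
        k,_=cv2.findContours(mask(f,lo,hi,box),cv2.RETR_EXTERNAL,cv2.CHAIN_APPROX_NONE)
        for x in sorted(k,key=cv2.contourArea)[-2:]: print(n,c,cv2.contourArea(x),cv2.boundingRect(x),[plane(f,cv2.minEnclosingCircle(x)[0],z)[:2] for z in(.063,)])
o=readout.get_obs();print(o["eef_pos"],o["ee_rot"])
v=np.vstack([np.hstack([cv2.resize(s["pixels"][185:235,90:190,::-1],(400,200)),cv2.resize(t["pixels"][230:280,345:445,::-1],(400,200))]),cv2.resize(s["pixels"][120:220,180:380,::-1],(800,400))])
cv2.imwrite("pics/c7.png",v)
```

```text
s green 0.0 (174, 198, 1, 2) [array([ 0.4553, -0.193 ])]
s green 75.5 (127, 199, 13, 10) [array([ 0.4381, -0.2904])]
s red 54.5 (105, 206, 11, 9) [array([ 0.4456, -0.3458])]
t green 106.0 (388, 248, 13, 13) [array([ 0.4495, -0.2944])]
t red 82.5 (410, 246, 12, 12) [array([ 0.4556, -0.3495])]
[0.5515 0.0267 0.2634] [ 0.2757 -3.1277  0.0002]
```

View pics/c7.png

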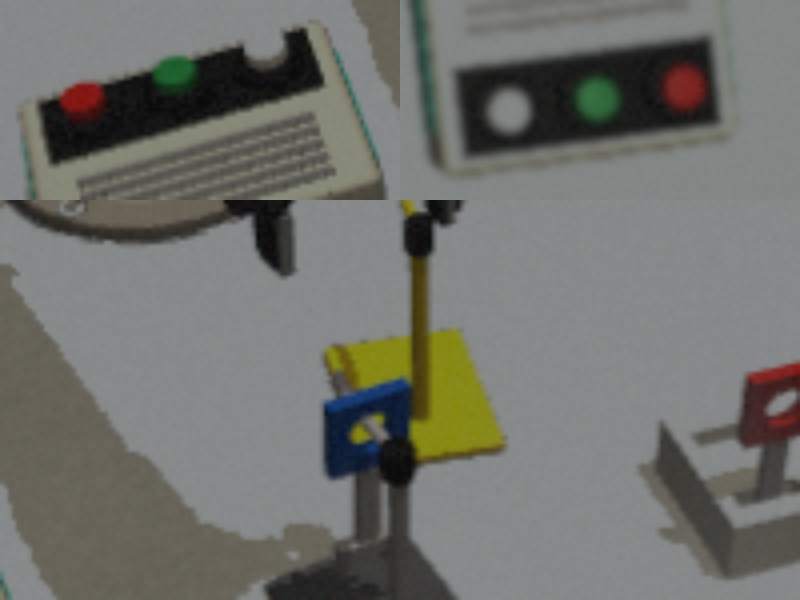

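Top crop (508,110) is white, (597,98) green and (685,87) red, and the blue key is hanging freely.

move_arm --pt "0.64 -1 0 0 0 0 1" --pt "0.64 -1 0 0 0 0 1" --pt "0.64 -1 0 0 0 0 0" --pt "0.64 -1 0 0 0 0 0" --pt "0.64 -1 0 0 0 0 0" --pt "0.64 -1 0 0 0 0 0" --pt "0.64 -1 0 0 0 0 0" --pt "0.64 -1 0 0 0 0 0"

```text
time: 13.42
eef_pos: [0.4419, -0.2372, 0.2635]
ee_rot: [0.276, -3.128, -0.001]
contact_force: [-0.7, 0.3, 0.0]
grip_width: -0.0
grip_force: 0.0
```

move_arm --pt "0 -0.05 1 0 0 0 0" --pt "0 0 1 0 0 0 0" --pt "0 0 1 0 0 0 0" --pt "0 0 1 0 0 0 0" --pt "0 0 1 0 0 0 0" --pt "0 0 0.6 0 0 0 0" --pt "0 0 0 0 0 0 0" --pt "0 0 0 0 0 0 0"

```text
time: 14.42
eef_pos: [0.4432, -0.238, 0.0966]
ee_rot: [-0.276, 3.129, -0.0]
contact_force: [-0.1, 0.3, 0.1]
grip_width: 0.0003
grip_force: 0.0
```

Run:
```python
from h import *
s=grab_frame("scene");t=grab_frame("top")
o=readout.get_obs();print(o["eef_pos"],o["contact_force"])
v=np.hstack([cv2.resize(s["pixels"][155:235,90:190,::-1],(400,320)),cv2.resize(t["pixels"][220:300,345:445,::-1],(400,320))])
cv2.imwrite("pics/c8.png",v)
```

```text
[ 0.44368424 -0.23808763  0.09706587] [-0.41806539  0.51816793 -1.20095515]
```

View pics/c8.png

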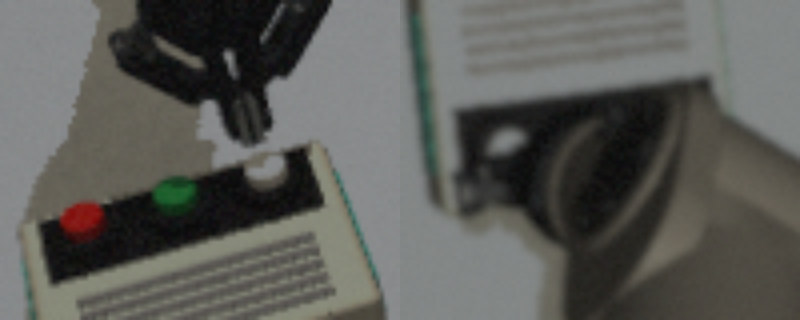

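Run:
```python
from h import *
np.set_printoptions(precision=4,suppress=True)
s=grab_frame("scene");p=s["pixels"][195:206,148:166].max(2);print(p)
print(plane(s,(152.5,190),.097),plane(s,(156.5,195.5),.063),plane(s,(156.5,195.5),.067),readout.get_obs()["eef_pos"])
```

```text
[[132 103  96  97 103 103 103 107 136 140 141 139 141  71  27  23  28  19]
 [ 88  67  57 100 107 109 113 112 136 140 139 139 136  67  18  18  22  23]
 [ 20  23  15  98 110 134 142 141 140 138 139 133 112  76  34  23  29  16]
 [ 17  10  22  99 128 138 136 137 138 139 131 122  84  71  26  25  15  20]
 [ 11  22  20  43  91 111 124 122 126 123  95  83  78  56  25  25  23  15]
 [ 24  19  10  32  59  70  81  84  83  84  85  77  69  35  21  16  25  17]
 [ 21  22  19  19  47  66  72  72  77  79  72  48  30  29  32  22  10  10]
 [ 10  23  25  26  29  34  50  51  48  41  35  22  29  19  28  21  18  10]
 [ 24  21  17  10  21  22  25  26  31  22  28  17  18  23  22  13  12  20]
 [ 24  11  19  13  25  19  18  22  19  15  17  28  21  24  18  17  21  23]
 [ 29  13  10  14  10  16  14  22  19  10  13  20  16  10  20  24  22  27]]
[ 0.4476 -0.2377  0.097 ] [ 0.4309 -0.2327  0.063 ] [ 0.4355 -0.2325  0.067 ] [ 0.4437 -0.2381  0.0971]
```

move_arm --pt "0.13 0 0.5 0 0 0 0" --pt "0 0 0.3 0 0 0 0" --pt "0 0 0 0 0 0 0" --pt "0 0 0 0 0 0 0"

```text
time: 15.08
eef_pos: [0.4387, -0.2385, 0.0719]
ee_rot: [0.275, -3.128, -0.001]
contact_force: [-2.0, -0.6, 3.3]
grip_width: -0.0003
grip_force: 1.7
```

move_arm --pt "0 0 0.1 0 0 0 0" --pt "0 0 0.1 0 0 0 0" --pt "0 0 0 0 0 0 0" --pt "0 0 0 0 0 0 0"

```text
time: 15.58
eef_pos: [0.4389, -0.2388, 0.0699]
ee_rot: [-0.274, 3.129, 0.003]
contact_force: [-16.4, 6.8, 55.0]
grip_width: -0.0001
grip_force: 27.4
```

move_arm --pt "0 0 -0.1 0 0 0 0" --pt "0 0 -0.2 0 0 0 0" --pt "0 0 0 0 0 0 0"

```text
time: 15.95
eef_pos: [0.4395, -0.2387, 0.0755]
ee_rot: [-0.276, 3.129, -0.001]
contact_force: [-1.3, -1.1, 2.2]
grip_width: 0.0002
grip_force: 0.9
```

Run:
```python
from h import *
np.set_printoptions(precision=4,suppress=True)
s=grab_frame("scene");p=s["pixels"][193:206,148:166].max(2);print(p)
o=readout.get_obs();print(o["eef_pos"],o["contact_force"])
```

```text
[[ 50  17  26  45  57  41  28  52  62  71  66  99  65  37  10  27  21  15]
 [ 84  27  23  37  55  52  30  44  60  83 108 136  96  34  21  16  19  18]
 [113  58  21  33  54  60  30  42  59  99 136 141 140  63  29  23  15  21]
 [ 84  53  47  59  63  66  64  76  81 133 138 141 140  97  35  17  23  23]
 [ 18  20  29  96  91  84 133 140 141 141 140 139 130  79  33  18  23  19]
 [ 13  17  12 107 134 139 138 142 139 138 136 133  98  75  27  21  27  11]
 [ 21  17  28  49 105 130 134 137 134 132 123 102  82  55  22  24  13  21]
 [ 16  25  14  37  64  78 106 109 105  98  86  83  71  33  20  22  25  14]
 [ 21  26  25  20  46  65  75  75  81  81  78  48  32  26  20  19  25  22]
 [ 15  28  20  23  28  33  52  55  48  50  33  24  11  22  20  19  11  17]
 [ 20  10  20  16  24  28  26  19  28  26  23  32  23  17  17  21  13  14]
 [ 14  19  15  13  20  14  23  20  25  20  24  30  11  19  20  17  24  27]
 [ 19  12  16  11  17  22  23  21  20  14  18  12  16  14  10  13  22  19]]
[ 0.4395 -0.2386  0.0752] [-0.1676 -1.4708  1.0573]
```

White went down to its stop (z 0.070) and springs back. Next I'll lift clear and move to green.

move_arm --pt "0 0 -1 0 0 0 0" --pt "0 0 0 0 0 0 0" --pt "0.08 -0.91 0 0 0 0 0" --pt "0.08 -0.91 0 0 0 0 0" --pt "0 0 0 0 0 0 0" --pt "0 0 0.7 0 0 0 0" --pt "0 0 0.3 0 0 0 0" --pt "0 0 0 0 0 0 0"

```text
time: 17.0
eef_pos: [0.4435, -0.292, 0.0745]
ee_rot: [0.277, -3.127, -0.003]
contact_force: [-1.0, 0.5, 2.5]
grip_width: 0.0
grip_force: 1.1
```

move_arm --pt "0 0 0.1 0 0 0 0" --pt "0 0 0.1 0 0 0 0" --pt "0 0 0 0 0 0 0" --pt "0 0 0 0 0 0 0"

```text
time: 17.5
eef_pos: [0.4442, -0.2928, 0.0708]
ee_rot: [-0.276, 3.129, 0.002]
contact_force: [-5.9, 3.9, 18.0]
grip_width: 0.0004
grip_force: 8.9
```

move_arm --pt "0 0 -0.3 0 0 0 0" --pt "0 0 -1 0 0 0 0" --pt "0 0 -1 0 0 0 0" --pt "0 0 -1 0 0 0 0" --pt "0 0 -1 0 0 0 0" --pt "0 0 0 0 0 0 0" --pt "0 0 0 0 0 0 0"

```text
time: 18.38
eef_pos: [0.444, -0.293, 0.1979]
ee_rot: [0.276, -3.129, -0.0]
contact_force: [-0.4, -0.2, -0.2]
grip_width: 0.0004
grip_force: 0.0
```

Run:
```python
from h import *
s=grab_frame("scene");cv2.imwrite("pics/c9.png",cv2.resize(s["pixels"][110:340,90:400,::-1],(775,575)))
```

```text
(no output)
```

View pics/c9.png

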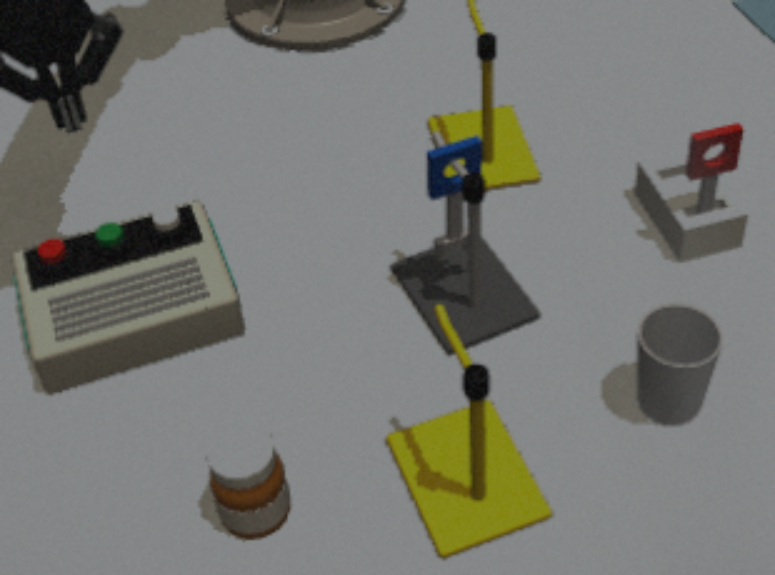

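The key hangs on the dark stand's peg at (455,168), all three buttons are up, nothing else has moved, and the arm is clear.

```bash
python3 -c "
from rig import ticket
print(ticket.finish_job())"
```

```text
the job is handed in; nothing more can be done
None
```

I hung the blue key on the dark stand's peg and let go, then pressed the white button and the green button fully down in turn, and handed the job in at about 18.5 s; the hand-in returned no verdict.

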